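# Clear down the soap-cutting bench

### The job

Clear the soap-cutting station. First nest all the blue pouring cups upright into a single stack on the round green mat, each fully seated in the one below; then, with the scraper block, sweep every soap offcut off the white cutting bed into the yellow catch tray, and finally stand the scraper back on its black pad and let go. The raw offcuts must not be touched with the fingers, and leave the standing soap bars where they are.

Things in the scene. Friction and masses are not known exactly. Their poses are not given: they have to be found in the camera images.
- cup1: blue pouring cup (all alike), upright at the start; may be absent. 100 mm tall, 80 g. Cone 34 mm across at the foot, 50 mm at 64 mm height; there a step out to a straight collar 62 mm across (inside 56) up to the rim. One cup's cone drops into another's collar until the step sits on the rim: 36 mm above the cup below. Origin: centre of underside; z up.
- cup2: blue pouring cup (all alike), upright at the start; may be absent. 100 mm tall, 80 g. Cone 34 mm across at the foot, 50 mm at 64 mm height; there a step out to a straight collar 62 mm across (inside 56) up to the rim. One cup's cone drops into another's collar until the step sits on the rim: 36 mm above the cup below. Origin: centre of underside; z up.
- cup3: blue pouring cup (all alike), upright at the start; may be absent. 100 mm tall, 80 g. Cone 34 mm across at the foot, 50 mm at 64 mm height; there a step out to a straight collar 62 mm across (inside 56) up to the rim. One cup's cone drops into another's collar until the step sits on the rim: 36 mm above the cup below. Origin: centre of underside; z up.
- cup4: blue pouring cup (all alike), upright on the bed at the start; may be absent. 100 mm tall, 80 g. Cone 34 mm across at the foot, 50 mm at 64 mm height; there a step out to a straight collar 62 mm across (inside 56) up to the rim. One cup's cone drops into another's collar until the step sits on the rim: 36 mm above the cup below. Origin: centre of underside; z up.
- cup5: blue pouring cup (all alike), upright at the start; may be absent. 100 mm tall, 80 g. Cone 34 mm across at the foot, 50 mm at 64 mm height; there a step out to a straight collar 62 mm across (inside 56) up to the rim. One cup's cone drops into another's collar until the step sits on the rim: 36 mm above the cup below. Origin: centre of underside; z up.
- mat: round green mat fixed on the table, 110 mm across, 6 mm thick. Origin: centre of its underside.
- bed: fixed white cutting bed, 186 mm (x) by 260 mm (y), flat top 55 mm above the table. Rails 8 mm wide rise 12 mm above the top along both long sides, 170 mm apart inside. Ends open; yellow catch tray against the -y end. Folded black wire bow outside the +x rail (x 95 to 125 mm, up to 75 mm high). Origin: centre of the underside.
- lip (a point): middle of the bed's -y edge on its top surface (55 mm above the table), where the offcuts drop into the tray; axes as the bed's.
- tray (a point): centre of the yellow catch tray's floor, 4 mm above the table; axes as the bed's. Inside, the tray is 176 mm (x) by 105 mm (y); its three walls reach 67 mm above the table and the bed closes the fourth side.
- chip1: brown soap offcut on the cutting bed, a flat block 38 x 22 x 14 mm, 20 g; may be absent. Origin: centre of its underside; x along its length.
- chip2: brown soap offcut on the cutting bed, a flat block 38 x 22 x 14 mm, 20 g; may be absent. Origin: centre of its underside; x along its length.
- chip3: brown soap offcut on the cutting bed, a flat block 38 x 22 x 14 mm, 20 g; may be absent. Origin: centre of its underside; x along its length.
- chip4: brown soap offcut on the cutting bed, a flat block 38 x 22 x 14 mm, 20 g; may be absent. Origin: centre of its underside; x along its length.
- chip5: brown soap offcut on the cutting bed, a flat block 38 x 22 x 14 mm, 20 g; may be absent. Origin: centre of its underside; x along its length.
- chip6: brown soap offcut on the cutting bed, a flat block 38 x 22 x 14 mm, 20 g; may be absent. Origin: centre of its underside; x along its length.
- chip7: brown soap offcut on the cutting bed, a flat block 38 x 22 x 14 mm, 20 g; may be absent. Origin: centre of its underside; x along its length.
- scraper: scraper block standing on the black pad: red blade base 80 mm (x) by 36 mm (y), 18 mm high, under a wooden grip 36 mm (x) by 30 mm (y) that reaches from 18 to 64 mm height, in the middle of the base. 160 g. Origin: centre of the underside; z up.
- pad: black rubber pad fixed on the table, the scraper's place, 140 mm (x) by 70 mm (y), 4 mm thick. Origin: centre of its underside.
- bar1: finished soap bar standing on end, 55 x 30 x 88 mm, brown with a pale top; not part of the job. Origin: centre of its underside.
- bar2: finished soap bar standing on end, 55 x 30 x 88 mm, brown with a pale top; not part of the job. Origin: centre of its underside.
- bar3: finished soap bar standing on end, 55 x 30 x 88 mm, brown with a pale top; not part of the job. Origin: centre of its underside.
- bar4: finished soap bar standing on end, 55 x 30 x 88 mm, brown with a pale top; not part of the job. Origin: centre of its underside.

How it is judged:
On the way, in this order (a step that is already met when the one before it is completed fails the run):
1. all the cups are nested in one stack on the mat (horizontal distance between each of cup1, cup2, cup3, cup4, cup5 and mat below 0.035 m and angle between each of cup1, cup2, cup3, cup4, cup5's own z axis and vertical below 0.1 rad and (z of cup1 in the frame of mat between 0.001 and 0.011 m or z of cup1 in the frame of mat between 0.037 and 0.047 m or z of cup1 in the frame of mat between 0.073 and 0.083 m or z of cup1 in the frame of mat between 0.109 and 0.119 m or z of cup1 in the frame of mat between 0.145 and 0.155 m) and (z of cup2 in the frame of mat between 0.001 and 0.011 m or z of cup2 in the frame of mat between 0.037 and 0.047 m or z of cup2 in the frame of mat between 0.073 and 0.083 m or z of cup2 in the frame of mat between 0.109 and 0.119 m or z of cup2 in the frame of mat between 0.145 and 0.155 m) and (z of cup3 in the frame of mat between 0.001 and 0.011 m or z of cup3 in the frame of mat between 0.037 and 0.047 m or z of cup3 in the frame of mat between 0.073 and 0.083 m or z of cup3 in the frame of mat between 0.109 and 0.119 m or z of cup3 in the frame of mat between 0.145 and 0.155 m) and (z of cup4 in the frame of mat between 0.001 and 0.011 m or z of cup4 in the frame of mat between 0.037 and 0.047 m or z of cup4 in the frame of mat between 0.073 and 0.083 m or z of cup4 in the frame of mat between 0.109 and 0.119 m or z of cup4 in the frame of mat between 0.145 and 0.155 m) and (z of cup5 in the frame of mat between 0.001 and 0.011 m or z of cup5 in the frame of mat between 0.037 and 0.047 m or z of cup5 in the frame of mat between 0.073 and 0.083 m or z of cup5 in the frame of mat between 0.109 and 0.119 m or z of cup5 in the frame of mat between 0.145 and 0.155 m) and horizontal distance between cup1 and cup2 below 0.012 m and horizontal distance between each of cup1, cup2 and cup3 below 0.012 m and horizontal distance between each of cup1, cup2, cup3 and cup4 below 0.012 m and horizontal distance between each of cup1, cup2, cup3, cup4 and cup5 below 0.012 m), for 0.3 s.
2. all the offcuts lie in the catch tray (x of chip1 in the frame of tray between -0.088 and 0.088 m and y of chip1 in the frame of tray between -0.055 and 0.055 m and z of each of chip1, chip2, chip3, chip4, chip5, chip6, chip7 in the frame of tray below 0.042 m and x of chip2 in the frame of tray between -0.088 and 0.088 m and y of chip2 in the frame of tray between -0.055 and 0.055 m and x of chip3 in the frame of tray between -0.088 and 0.088 m and y of chip3 in the frame of tray between -0.055 and 0.055 m and x of chip4 in the frame of tray between -0.088 and 0.088 m and y of chip4 in the frame of tray between -0.055 and 0.055 m and x of chip5 in the frame of tray between -0.088 and 0.088 m and y of chip5 in the frame of tray between -0.055 and 0.055 m and x of chip6 in the frame of tray between -0.088 and 0.088 m and y of chip6 in the frame of tray between -0.055 and 0.055 m and x of chip7 in the frame of tray between -0.088 and 0.088 m and y of chip7 in the frame of tray between -0.055 and 0.055 m), for 0.3 s.
3. the scraper stands on its pad again (horizontal distance between scraper and pad below 0.03 m and z of scraper in the frame of pad below 0.01 m and angle between scraper's own z axis and vertical below 0.1 rad and linear speed of scraper below 0.03 m/s), for 0.2 s.
At the end, for the whole second after the job is handed in: All cups upright (0.1 rad) in one nested stack within 35 mm of the mat centre, 12 mm of one another sideways, each within 5 mm of its seated height (36 mm apart). All offcuts in the catch tray. Scraper upright on the pad, within 30 mm of its centre. All at rest (all of step 1 and all of step 2 and all of step 3 and linear speed of each of cup1, cup2, cup3, cup4, cup5, chip1, chip2, chip3, chip4, chip5, chip6, chip7 below 0.03 m/s); the robot touches nothing.
It fails at once if the fingers touched an offcut (contact force between the fingers and chip1 above 0.5 N or contact force between the fingers and chip2 above 0.5 N or contact force between the fingers and chip3 above 0.5 N or contact force between the fingers and chip4 above 0.5 N or contact force between the fingers and chip5 above 0.5 N or contact force between the fingers and chip6 above 0.5 N or contact force between the fingers and chip7 above 0.5 N).
It fails at once if a standing soap bar was moved or knocked over (distance of any of bar1, bar2, bar3, bar4 from where it was at the start of the episode above 0.03 m or angle between any of bar1, bar2, bar3, bar4's own z axis and vertical above 0.5 rad).
Of cup1, cup2, cup3, cup4, cup5 only 4 to 5 are there at a start; the rules pass over those that are not, and their reading is None.
Of chip1, chip2, chip3, chip4, chip5, chip6, chip7 only 5 to 7 are there at a start; the rules pass over those that are not, and their reading is None.
At some moment in a run one of chip1, chip2, chip3, chip4, chip5, chip6, chip7, scraper may be knocked a few centimetres aside while the robot is not near it.
Once in a run the grip may slacken for a moment while it holds something.
It also fails if it takes over 200 s, if anything falls off the work surface, if the arm or the gripper's body presses on something with over 40 N, if the wrist force passes 120 N, or if a joint passes its speed limit or range.

### The arm

A 6-joint arm with a two-finger parallel gripper is mounted at the origin on the work surface. World frame = base frame: x ahead of the robot, y to its left, z up, the work surface at z = 0. Lengths are in m, angles in rad, forces in N, time in s.
With the tool pointing down it reaches from about 0.275 to 0.775 m from the base axis. Payload 14.6 kg.
Tool frame: the origin (TCP) lies between the finger pads; the fingertips stand 19 mm ahead of it and the grasp point (between the pads) is the TCP; z points along the fingers, y is the line along which they close (so a half turn about z gives the same grasp; the last joint's range is limited). The gripper opens to 85 mm and grips with 20 to 120 N. Pads are 22 mm wide; open, the fingers measure 114 mm over their backs; the gripper's body (76 mm by 85 mm) begins 54 mm behind the grasp point. The pads swing forward as they close: fully open they stand 13 mm farther back than shut.
Start: joints at [1.093, 0.263, -0.048, 1.259, 0, 1.415], TCP at [0.167, 0.498, 0.25] pointing down, gripper open.
Joint ranges: [-2.65, 2.65], [-0.89, 1.7], [-1.18, 1.37], [-2.13, 2.11], [-1.35, 1.29], [-3.14, 3.14]. Speed limits (rad/s): [1.89, 1.89, 2.57, 2.79, 3.14, 3.14].

### API

Orientations are given as a rotation vector (axis times angle).
In Python, from workcell import get_state, snapshot, camera_params, close_job, silhouettes, tip_of gives the robot as it stands. The module is installed in compiled form; this text tells all that it offers.
- The arm moves only by the tool arm_command, never from a script. Its argument "increments" is a list that holds one entry, the list of rows, each a list of 4 numbers: the shift along the tool's x, y, z normalised to -1 to 1, where 1 is 0.03 m, then the turn about the tool's z normalised to -1 to 1, where 1 is 4 degrees. A call has 1 to 10 rows; each row shifts and turns the commanded pose from where the row before left it, along the tool's axes as they then stand; what a row does not reach is not made up. A row lasts 1/10 s, in which the tool goes at most 50 mm and 8.59 degrees, less where a joint would pass 70% of its speed; a pose out of reach is approached as far as the arm can. A call with a number of a shift or a turn outside -1 to 1 is refused whole. A call with a gripper value outside its range is refused whole. "hand" is the opening, from -1 (shut) to 1 (fully open), set as the call begins (left out, the last holds). The fingers move at their own pace and stop on an object; "grip_force" is the grip in N (left out, the last holds). Time passes only in rows, so rows that do not move let the fingers close. It gives the time, the measured TCP pose, the force, the opening and the grip force at its end, in the units of the state.
- get_state(): the state, without advancing time (a new reading comes with each control period).
- snapshot(name): name is "scene" or "top"; returns (picture, depth): 480x640x3 uint8, red, green, blue; 480x640 float32, m along the optical axis (not along the pixel's ray), 0 where there is no reading.
- camera_params(name): a dict with "fx", "fy", "cx", "cy" (pixels), "k1" (the pictures are not rectified: a ray, as slopes to the right and down, at radius r is drawn at 1 + k1 r^2 times it, then the intrinsics apply), "camera_from_world" (4x4, takes a point from world to camera coordinates). Camera axes: x right, y up, looking along -z (the intrinsics and any distortion apply to the point x, -y, -z); pixel columns grow to the right and rows downward; lengths in m; the calibration is good to about 2 mm. A picture is of the moment at which its call begins. camera_params takes no time and is no camera call.
- close_job(): hands the job in; it is judged then, once.
Trained networks look in the newest picture that a camera, given by its name, has taken for a name from the list of things; names that differ only in an ending like _2 or _b are one class to them, and where a whole thing is asked for, a point or a joint stands for the part that bears it (a point fixed in the world has none). Each returns a list of dicts, best first, with "score" (0 to 1); they miss things now and then, are a little off and sometimes report something else, mostly with a low value. They report only what shows in the picture. A call takes as long as a camera call.
- silhouettes(camera, thing): "pixels" (480x640 bool, what is visible of it).
- tip_of(camera, thing): "point" ([x, y, z] in m, in world coordinates, good to about 4 mm: a listed point, or the origin of a listed thing).
The state is a dict: "time_s": time; "joint_pos": joint angles; "joint_velocities": joint speeds; "effort": joint torques, N m; "position": TCP position; "orientation": TCP orientation; "ft_force": force on the tool from outside, world axes, zero at the start; "wrist_torque": the same for the moment, N m; "finger_gap": finger opening in m; "grip_force": force on a finger pad.
Only numpy, scipy, OpenCV 4.12 (cv2) and the standard library are available. Lean on these libraries where they do the work, as an engineer would, in place of code of your own. Each camera call takes 0.05 s, during which the arm holds its last target. There are 200 camera calls.

## Working session

There is one attempt and no reset: what is moved stays moved. The work goes in short steps, Python scripts to look and compute and a tool call to move; the robot and the scene stay as the last step left them, time stands still between calls to the robot, and variables do not carry over. Pictures are saved under pics/ and viewed, at most 14 in all, crops included, and the job is handed in when it is done.

Besides the shell and the picture viewer there is one more tool, called after ">>>" as a command line: name --argument value ..., lists and objects as JSON in quotes. arm_command: Moves the arm, as the interface text tells. Its arguments: {"type":"object","properties":{"increments":{"type":"array"},"hand":{"type":"number"},"grip_force":{"type":"number"}},"required":["increments"]}

```bash
mkdir -p pics
cat > h.py <<'E'
import numpy as np, cv2
from workcell import *
def world(name, depth, mask):
    p=camera_params(name); v,u=np.nonzero(mask&(depth>0)); d=depth[v,u]
    K=np.array([[p['fx'],0,p['cx']],[0,p['fy'],p['cy']],[0,0,1.]])
    n=cv2.undistortPoints(np.stack([u,v],1).astype(np.float64)[:,None],K,np.array([p['k1'],0,0,0.]))[:,0]
    c=np.stack([n[:,0]*d,-n[:,1]*d,-d,np.ones(len(d))])
    return (np.linalg.inv(p['camera_from_world'])@c)[:3].T
def pic(name,f):
    im,d=snapshot(name); cv2.imwrite('pics/'+f,im[:,:,::-1]); return im,d
E
python3 - <<'E'
from h import *
s=get_state(); print({k:np.round(s[k],3) for k in s})
for c in ('scene','top'):
    im,d=pic(c,c+'0.png'); P=np.linalg.inv(camera_params(c)['camera_from_world']); print(c,P.round(2).tolist())
    for t in ['cup1','mat','bed','lip','tray','chip1','scraper','pad','bar1']:
        print(c,t,[(np.round(r['point'],3).tolist(),round(r['score'],2)) for r in tip_of(c,t)])
E
```

```text
{'time_s': np.float64(0.0), 'joint_pos': array([ 1.093,  0.264, -0.049,  1.259,  0.   ,  1.415]), 'joint_velocities': array([-0.   , -0.001, -0.   , -0.001, -0.   , -0.001]), 'effort': array([-2.0000e-03, -6.3762e+01,  3.8457e+01,  1.4000e-02, -0.0000e+00,
        0.0000e+00]), 'position': array([0.166, 0.498, 0.25 ]), 'orientation': array([-5.05e-01, -3.10e+00,  2.00e-03]), 'ft_force': array([-0.888,  1.25 , -0.417]), 'wrist_torque': array([-0.012, -0.011,  0.029]), 'grip_force': np.float64(0.0), 'finger_gap': np.float64(0.085)}
scene [[0.46, -0.75, 0.48, 1.13], [0.89, 0.38, -0.25, -0.23], [0.0, 0.54, 0.84, 0.98], [0.0, 0.0, 0.0, 1.0]]
scene cup1 [([0.426, 0.369, -0.0], 0.96), ([0.641, 0.078, 0.002], 0.89), ([0.426, 0.236, 0.004], 0.83), ([0.547, -0.07, 0.057], 0.67), ([0.607, 0.349, 0.002], 0.64), ([0.463, -0.152, 0.05], 0.3)]
scene mat [([0.559, 0.247, -0.001], 0.78), ([0.509, -0.175, 0.054], 0.34)]
scene bed [([0.508, -0.155, 0.001], 0.68)]
scene lip [([0.502, -0.283, 0.054], 0.92)]
scene tray [([0.5, -0.333, -0.001], 0.82)]
scene chip1 [([0.449, -0.212, 0.054], 0.79), ([0.513, -
[... 810 characters left out ...]
4], 0.39)]
top lip [([0.498, -0.284, 0.055], 0.75)]
top tray [([0.499, -0.336, 0.006], 0.6)]
top chip1 [([0.513, -0.229, 0.056], 0.77), ([0.556, -0.221, 0.053], 0.67), ([0.476, -0.097, 0.054], 0.67), ([0.559, -0.158, 0.056], 0.62), ([0.461, -0.154, 0.056], 0.61), ([0.449, -0.207, 0.055], 0.57), ([0.509, -0.177, 0.057], 0.49)]
top scraper [([0.456, 0.038, 0.002], 0.61), ([0.513, -0.18, 0.056], 0.47), ([0.559, 0.247, -0.0], 0.43), ([0.514, -0.156, 0.002], 0.17), ([0.752, 0.008, 0.002], 0.15)]
top pad [([0.452, 0.037, 0.001], 0.87)]
top bar1 [([0.514, 0.435, 0.001], 0.91), ([0.756, 0.004, 0.003], 0.82), ([0.776, -0.185, -0.0], 0.75), ([0.745, 0.224, -0.001], 0.7), ([0.499, -0.283, 0.053], 0.6)]
```

View pics/scene0.png

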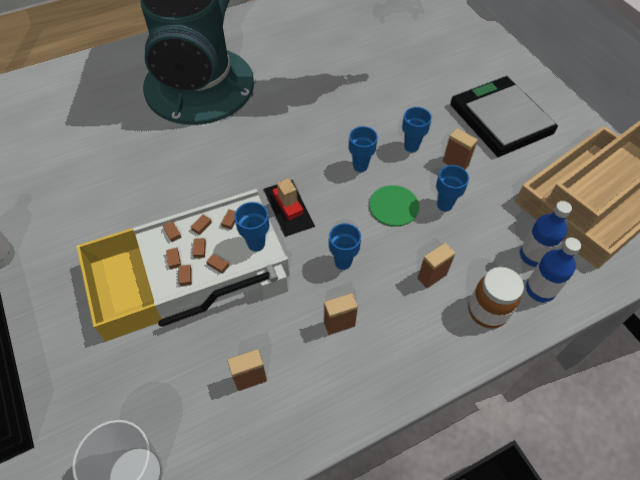

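View pics/top0.png

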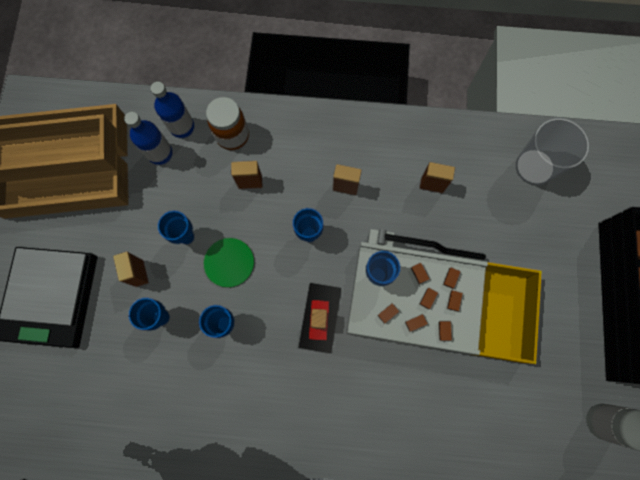

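Run:
```python
from h import *
im,d=snapshot('top')
W=world('top',d,np.ones(d.shape,bool))
# cups: rim points at z ~0.1 (or .155) near each
for c,z in [((.425,.372),.1),((.424,.236),.1),((.61,.348),.1),((.641,.079),.1),((.546,-.072),.155)]:
    m=(abs(W[:,2]-z)<.006)&(np.hypot(W[:,0]-c[0],W[:,1]-c[1])<.045)
    q=W[m]; r=cv2.minEnclosingCircle((q[:,:2]*1000).astype(np.float32)); A=np.c_[q[:,:2],np.ones(len(q))]
    print(c,len(q),np.round(r[0],1),round(r[1],1),q[:,2].mean().round(4))
def col(t,c):
    for r in silhouettes('top',t)[:c]:
        q=world('top',d,r['pixels']); z=np.percentile(q[:,2],90); q=q[abs(q[:,2]-z)<.005]
        R=cv2.minAreaRect((q[:,:2]*1000).astype(np.float32)); print(t,round(r['score'],2),len(q),z.round(3),np.round(R[0],1),np.round(R[1],1),round(R[2],1))
for t,c in [('mat',1),('bed',1),('tray',1),('chip1',8),('scraper',1),('pad',1),('bar1',4)]: col(t,c)
```

```text
(0.425, 0.372) 222 [430.4 375.1] 31.5 0.0994
(0.424, 0.236) 190 [427.5 237.3] 31.2 0.0996
(0.61, 0.348) 207 [608.8 347.7] 31.7 0.0992
(0.641, 0.079) 178 [636.6  80.9] 31.0 0.0994
(0.546, -0.072) 197 [549.4 -69.9] 31.1 0.1542
mat 0.61 1731 0.009 [559.7 248.3] [106.  106.2] 30.2
bed 0.91 1983 0.066 [ 522.8 -210. ] [371.3 216.1] 85.6
tray 0.94 2142 0.066 [ 522.8 -210.1] [371.4 216.1] 85.6
chip1 0.8 201 0.071 [ 459.6 -150.3] [21.8 37.1] 27.6
chip1 0.79 207 0.071 [ 510.4 -226.2] [22.5 37.9] 81.9
chip1 0.78 194 0.071 [ 556.2 -219. ] [22.4 38. ] 71.7
chip1 0.76 206 0.071 [ 511.  -173.8] [21.8 38.3] 66.6
chip1 0.62 209 0.071 [ 449.1 -208.5] [35.2 22.3] 4.3
chip1 0.62 187 0.071 [ 559.8 -154. ] [36.  23.2] 31.0
chip1 0.52 193 0.071 [473.7 -94.8] [21.1 38.5] 45.8
scraper 0.67 273 0.069 [452.   42.5] [35.7 29.9] 0.8
pad 0.77 1407 0.007 [459.3  42.1] [ 71.9 141.7] 85.6
bar1 0.7 337 0.089 [ 775.6 -184.9] [55.2 31. ] 84.1
bar1 0.68 396 0.09 [518.7 438.8] [55.8 31.4] 24.6
bar1 0.61 330 0.09 [747.5 224.5] [31.5 50.8] 8.2
```

The scene camera shows bed and tray at left (190,260), 7 brown chips, and five blue cups. Four cups are on the table and one is on the bed at (253,225). The top camera agrees: mat (229,262), scraper on its pad (319,320), tray (512,313). Measured heights and sizes match the specification.

>>> arm_command --increments '[[[0,0,0,-1],[0,0,0,-1],[0,0,0,-1],[0,0,0,-1],[0,0,0,-0.62],[-1,0,0,0],[-1,0,0,0],[-1,0,0,0],[-1,0,0,0],[-1,0,0,0]]]' --hand 1 --grip_force 40

```text
time_s: 2.4
position: [0.3178, 0.4977, 0.2503]
orientation: [0.0, 3.142, 0.0]
ft_force: [-0.1, -0.1, 0.1]
finger_gap: 0.0851
grip_force: 0.0
```

>>> arm_command --increments '[[[-1,-0.5,0,0],[-1,-0.5,0,0],[-1,-0.5,0,0],[-1,-0.5,0,0],[-1,-0.5,0,0],[-1,-0.5,0,0],[-1,-0.5,0,0],[-1,-0.5,0,0],[-1,-0.5,0,0],[-0.7,-0.49,0,0]]]'

```text
time_s: 3.4
position: [0.6092, 0.3471, 0.2498]
orientation: [-0.001, -3.141, 0.0]
ft_force: [-0.5, 1.2, 0.2]
finger_gap: 0.0851
grip_force: 0.0
```

>>> arm_command --increments '[[[0,0,1,0],[0,0,1,0],[0,0,1,0],[0,0,1,0],[0,0,1,0],[0,0,0.5,0],[0,0,0,0]]]'

```text
time_s: 4.1
position: [0.6064, 0.3476, 0.0829]
orientation: [-0.0, -3.138, 0.002]
ft_force: [-0.4, -0.2, 0.6]
finger_gap: 0.0855
grip_force: 0.0
```

>>> arm_command --increments '[[[0,0,0,0],[0,0,0,0],[0,0,0,0],[0,0,0,0],[0,0,0,0],[0,0,0,0],[0,0,0,0],[0,0,0,0]]]' --hand -1 --grip_force 40

```text
time_s: 4.9
position: [0.6084, 0.3484, 0.0869]
orientation: [0.001, 3.139, 0.002]
ft_force: [0.5, -0.5, 7.3]
finger_gap: 0.0614
grip_force: 44.1
```

>>> arm_command --increments '[[[0,0,-1,0],[0,0,-1,0],[0.54,-0.8,0,0],[0.54,-0.8,0,0],[0.54,-0.8,0,0],[0,-0.92,0,0],[0,0,0,0],[0,0,0,0]]]'

```text
time_s: 5.7
position: [0.5592, 0.2482, 0.1461]
orientation: [0.002, 3.14, 0.001]
ft_force: [-0.2, 0.6, -1.2]
finger_gap: 0.0613
grip_force: 44.1
```

```bash
cat >> h.py <<'E'
def stack(z):
    im,d=snapshot('top'); W=world('top',d,np.ones(d.shape,bool))
    q=W[(abs(W[:,2]-z)<.006)&(np.hypot(W[:,0]-.56,W[:,1]-.249)<.06)]
    print(len(q),q[:,2].mean().round(4) if len(q) else 0, cv2.minEnclosingCircle((q[:,:2]*1000).astype(np.float32)) if len(q) else 0)
E
python3 -c "
from h import *
s=get_state();print(s['position'],s['ft_force'],s['finger_gap'])"
```

```text
[0.55923786 0.24824309 0.14607418] [-0.24007134  0.57271746 -1.16412797] 0.061288581564881414
```

>>> arm_command --increments '[[[0,0,0.8,0],[0,0,0.6,0],[0,0,0.2,0],[0,0,0.17,0],[0,0,0,0],[0,0,0,0]]]'

```text
time_s: 6.3
position: [0.5594, 0.249, 0.093]
orientation: [-0.0, 3.14, 0.001]
ft_force: [0.7, 1.1, 3.5]
finger_gap: 0.0615
grip_force: 44.5
```

>>> arm_command --increments '[[[0,0,0,0],[0,0,0,0],[0,0,0,0],[0,0,0,0],[0,0,-1,0],[0,0,-1,0],[0,0,-1,0],[0,0,-1,0],[0,0,-1,0],[0,0,0,0]]]' --hand 1

```text
time_s: 7.3
position: [0.5601, 0.2489, 0.246]
orientation: [0.0, 3.136, 0.002]
ft_force: [-0.3, 0.2, 0.0]
finger_gap: 0.0854
grip_force: 0.0
```

>>> arm_command --increments '[[[0.87,0.84,0,0],[0.87,0.84,0,0],[0.87,0.84,0,0],[0.87,0.84,0,0],[0.85,0.84,0,0],[0,0,0,0],[0,0,0,0]]]'

```text
time_s: 8.0
position: [0.4286, 0.3748, 0.2418]
orientation: [0.002, -3.141, 0.001]
ft_force: [-0.3, -0.8, 0.1]
finger_gap: 0.0852
grip_force: 0.0
```

>>> arm_command --increments '[[[0,0,1,0],[0,0,1,0],[0,0,1,0],[0,0,1,0],[0,0,1,0],[0,0,0.37,0],[0,0,0,0],[0,0,0,0]]]'

```text
time_s: 8.8
position: [0.4298, 0.3745, 0.082]
orientation: [0.001, 3.141, 0.001]
ft_force: [-0.6, 0.4, 0.4]
finger_gap: 0.0852
grip_force: 0.0
```

>>> arm_command --increments '[[[0,0,0,0],[0,0,0,0],[0,0,0,0],[0,0,0,0],[0,0,0,0],[0,0,0,0],[0,0,0,0]]]' --hand -1

```text
time_s: 9.5
position: [0.4296, 0.3748, 0.0823]
orientation: [0.0, 3.14, 0.001]
ft_force: [0.1, -2.1, 5.4]
finger_gap: 0.0603
grip_force: 30.5
```

```bash
python3 -c "
from h import *
stack(.106)
s=get_state();print(s['position'],s['ft_force'],s['finger_gap'])"
```

```text
180 0.1054 ((559.1909790039062, 250.64505004882812), 30.774742126464844)
[0.42966178 0.37478867 0.08236205] [-0.5314134  -2.12569727  7.4214002 ] 0.05967645919234364
```

>>> arm_command --increments '[[[0,0,-0.5,0],[0,0,-1,0],[0,0,-1,0],[0,0,-1,0],[0,0,-1,0],[0,0,-0.5,0],[0,0,0,0]]]'

```text
time_s: 10.25
position: [0.4298, 0.3751, 0.2336]
orientation: [0.0, 3.138, 0.004]
ft_force: [0.8, -0.6, -1.1]
finger_gap: 0.0598
grip_force: 43.8
```

>>> arm_command --increments '[[[-0.5,-0.5,0,0],[-0.9,-0.9,0,0],[-0.9,-0.9,0,0],[-0.9,-0.9,0,0],[-0.9,-0.8,0,0],[-0.21,-0.19,0,0],[0,0,0,0],[0,0,0,0]]]'

```text
time_s: 11.05
position: [0.5575, 0.2493, 0.2306]
orientation: [0.0, -3.141, 0.0]
ft_force: [0.0, 0.2, -1.3]
finger_gap: 0.0596
grip_force: 43.8
```

>>> arm_command --increments '[[[-0.04,0,1,0],[0,0,1,0],[0,0,0.7,0],[0,0,0.4,0],[0,0,0.2,0],[0,0,0.2,0],[0,0,0,0],[0,0,0,0]]]'

```text
time_s: 11.85
position: [0.5597, 0.2489, 0.1267]
orientation: [0.0, 3.141, 0.0]
ft_force: [-0.1, 0.4, -0.4]
finger_gap: 0.0599
grip_force: 43.9
```

>>> arm_command --increments '[[[0,0,0.1,0],[0,0,0,0],[0,0,0,0]]]'

```text
time_s: 12.15
position: [0.5602, 0.249, 0.1242]
orientation: [0.001, 3.139, 0.001]
ft_force: [-1.1, 0.1, 8.8]
finger_gap: 0.0595
grip_force: 45.1
```

>>> arm_command --increments '[[[0,0,0,0],[0,0,0,0],[0,0,0,0],[0,0,0,0],[0,0,-1,0],[0,0,-1,0],[0,0,-1,0],[0,0,-1,0],[0,0,0,0]]]' --hand 1

```text
time_s: 13.05
position: [0.5607, 0.2492, 0.2468]
orientation: [0.0, 3.136, 0.002]
ft_force: [-0.3, 0.2, 0.6]
finger_gap: 0.085
grip_force: 0.0
```

>>> arm_command --increments '[[[0.9,-0.08,0,0],[0.9,-0.08,0,0],[0.9,-0.08,0,0],[0.9,-0.08,0,0],[0.84,-0.08,0,0],[0,0,0,0],[0,0,0,0]]]'

```text
time_s: 13.75
position: [0.4263, 0.2369, 0.243]
orientation: [-0.0, 3.141, 0.0]
ft_force: [0.2, -0.2, -0.1]
finger_gap: 0.0853
grip_force: 0.0
```

>>> arm_command --increments '[[[0,0,1,0],[0,0,1,0],[0,0,1,0],[0,0,1,0],[0,0,0.9,0],[0,0,0.4,0],[0,0,0,0],[0,0,0,0]]]'

```text
time_s: 14.55
position: [0.427, 0.2369, 0.0841]
orientation: [-0.001, -3.141, 0.0]
ft_force: [-0.5, -0.1, -0.2]
finger_gap: 0.085
grip_force: 0.0
```

>>> arm_command --increments '[[[0,0,0,0],[0,0,0,0],[0,0,0,0],[0,0,0,0],[0,0,0,0],[0,0,0,0],[0,0,0,0],[0,0,0,0]]]' --hand -1

```text
time_s: 15.35
position: [0.4271, 0.237, 0.0852]
orientation: [0.0, 3.139, 0.001]
ft_force: [-0.7, -0.3, 6.3]
finger_gap: 0.0613
grip_force: 42.2
```

```bash
python3 -c "
from h import *
stack(.142)
s=get_state();print(s['position'],s['ft_force'],s['finger_gap'])"
```

```text
204 0.1414 ((559.74560546875, 249.42958068847656), 31.027851104736328)
[0.42705433 0.23702016 0.08519752] [-0.50311611 -1.65031568  7.47111288] 0.06094182582031815
```

>>> arm_command --increments '[[[0,0,-0.5,0],[0,0,-1,0],[0,0,-1,0],[0,0,-1,0],[0,0,-1,0],[0,0,-1,0],[0,0,0,0]]]'

```text
time_s: 16.1
position: [0.4276, 0.2373, 0.253]
orientation: [0.0, 3.136, 0.003]
ft_force: [0.2, 0.3, -1.1]
finger_gap: 0.061
grip_force: 43.8
```

>>> arm_command --increments '[[[-0.5,0.1,0,0],[-0.9,0.1,0,0],[-0.9,0.1,0,0],[-0.9,0.1,0,0],[-0.9,0,0,0],[-0.33,0,0,0],[0,0,0,0],[0,0,0,0]]]'

```text
time_s: 16.9
position: [0.5583, 0.2488, 0.249]
orientation: [-0.0, -3.141, 0.0]
ft_force: [0.1, 0.1, -1.5]
finger_gap: 0.061
grip_force: 43.8
```

>>> arm_command --increments '[[[-0.05,0,1,0],[0,0,0.8,0],[0,0,0.5,0],[0,0,0.3,0],[0,0,0.15,0],[0,0,0.15,0],[0,0,0,0],[0,0,0,0]]]'

```text
time_s: 17.7
position: [0.5611, 0.2491, 0.1632]
orientation: [0.0, 3.14, 0.001]
ft_force: [-1.2, 0.7, 6.9]
finger_gap: 0.0612
grip_force: 44.3
```

>>> arm_command --increments '[[[0,0,0,0],[0,0,0,0],[0,0,0,0],[0,0,0,0],[0,0,-1,0],[0,0,-1,0],[0,0,-1,0],[0,0,-0.5,0],[0,0,0,0]]]' --hand 1

```text
time_s: 18.6
position: [0.5614, 0.249, 0.269]
orientation: [0.0, 3.138, 0.001]
ft_force: [1.0, 0.7, -1.0]
finger_gap: 0.0854
grip_force: 0.0
```

>>> arm_command --increments '[[[-0.42,-0.94,0,0],[-0.42,-0.94,0,0],[-0.42,-0.94,0,0],[-0.42,-0.94,0,0],[-0.42,-0.94,0,0],[-0.42,-0.9,0,0],[0,0,0,0],[0,0,0,0]]]'

```text
time_s: 19.4
position: [0.6361, 0.0804, 0.2659]
orientation: [-0.002, -3.14, -0.0]
ft_force: [0.8, -0.0, 0.0]
finger_gap: 0.0853
grip_force: 0.0
```

```bash
python3 -c "
from h import *
stack(.178)
s=get_state();print(s['position'],s['ft_force'],s['finger_gap'])"
```

```text
0 0 0
[0.63586436 0.08109753 0.26626384] [ 0.19315213 -0.15910746  0.32399808] 0.08570926158878199
```

```bash
python3 -c "
from h import *
im,d=pic('scene','s1.png')
pic('top','t1.png')
W=world('scene',d,np.ones(d.shape,bool)); q=W[np.hypot(W[:,0]-.56,W[:,1]-.249)<.045]; print(np.histogram(q[:,2],np.arange(0,.35,.012)))"
```

```text
(array([692,  40,  52,  50,  51,  18, 106, 107, 121, 108, 146, 198, 270,
       230, 271,  12,   0,   0,   0,   0,   0,   0,   0,   0,   0,   0,
         0,   0,   0]), array([0.   , 0.012, 0.024, 0.036, 0.048, 0.06 , 0.072, 0.084, 0.096,
       0.108, 0.12 , 0.132, 0.144, 0.156, 0.168, 0.18 , 0.192, 0.204,
       0.216, 0.228, 0.24 , 0.252, 0.264, 0.276, 0.288, 0.3  , 0.312,
       0.324, 0.336, 0.348]))
```

View pics/s1.png

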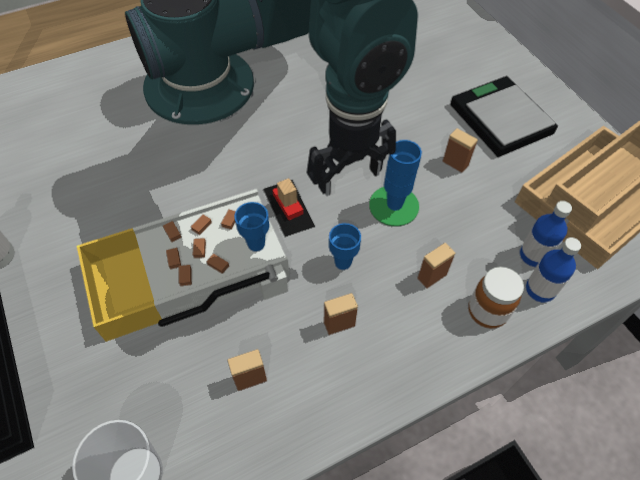

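The stack of three stands upright on the mat at (402,178), seated with its rim at about 0.18 m. The arm was blocking the top camera.

>>> arm_command --increments '[[[0,0,1,0],[0,0,1,0],[0,0,1,0],[0,0,1,0],[0,0,1,0],[0,0,0.7,0],[0,0,0.32,0],[0,0,0,0],[0,0,0,0]]]'

```text
time_s: 20.45
position: [0.6366, 0.0811, 0.0875]
orientation: [-0.0, 3.14, -0.0]
ft_force: [0.3, -0.2, 0.0]
finger_gap: 0.0853
grip_force: 0.0
```

>>> arm_command --increments '[[[0,0,0,0],[0,0,0,0],[0,0,0,0],[0,0,0,0],[0,0,0,0],[0,0,0,0],[0,0,0,0],[0,0,0,0]]]' --hand -1

```text
time_s: 21.25
position: [0.637, 0.0807, 0.0879]
orientation: [0.001, 3.139, -0.0]
ft_force: [-1.3, -0.4, 8.5]
finger_gap: 0.0609
grip_force: 42.1
```

>>> arm_command --increments '[[[0,0,-0.5,0],[0,0,-1,0],[0,0,-1,0],[0,0,-1,0],[0,0,-1,0],[0,0,-1,0],[0,0,-1,0],[0,0,-0.2,0],[0,0,0,0]]]'

```text
time_s: 22.15
position: [0.6366, 0.0807, 0.2884]
orientation: [0.0, 3.14, 0.0]
ft_force: [-0.4, 0.5, -1.2]
finger_gap: 0.0605
grip_force: 43.8
```

>>> arm_command --increments '[[[0.25,0.5,0,0],[0.42,0.9,0,0],[0.42,0.9,0,0],[0.42,0.9,0,0],[0.42,0.9,0,0],[0.42,0.9,0,0],[0.2,0.61,0,0],[0,0,0,0],[0,0,0,0]]]'

```text
time_s: 23.05
position: [0.5591, 0.2494, 0.2866]
orientation: [0.001, -3.14, 0.001]
ft_force: [0.5, -0.8, -1.0]
finger_gap: 0.0607
grip_force: 43.8
```

>>> arm_command --increments '[[[-0.03,0,1,0],[0,0,0.8,0],[0,0,0.5,0],[0,0,0.3,0],[0,0,0.15,0],[0,0,0.12,0],[0,0,0,0],[0,0,0,0]]]'

```text
time_s: 23.85
position: [0.5611, 0.2492, 0.2023]
orientation: [0.001, 3.14, 0.001]
ft_force: [-0.5, 0.8, 4.8]
finger_gap: 0.0608
grip_force: 44.1
```

>>> arm_command --increments '[[[0,0,0,0],[0,0,0,0],[0,0,0,0],[0,0,0,0],[0,0,-1,0],[0,0,-1,0],[0,0,-1,0],[0,0,0,0]]]' --hand 1

```text
time_s: 24.65
position: [0.5617, 0.2494, 0.295]
orientation: [0.0, 3.136, 0.002]
ft_force: [0.3, 0.9, -0.9]
finger_gap: 0.0853
grip_force: 0.0
```

>>> arm_command --increments '[[[0.05,-1,0,0],[0.05,-1,0,0],[0.05,-1,0,0],[0.05,-1,0,0],[0.05,-1,0,0],[0.05,-1,0,0],[0.05,-1,0,0],[0.05,-1,0,0],[0,-1,0,0],[0,-1,0,0]]]'

```text
time_s: 25.65
position: [0.5483, -0.0521, 0.2909]
orientation: [-0.0, -3.141, -0.0]
ft_force: [0.6, 1.7, -0.3]
finger_gap: 0.0855
grip_force: 0.0
```

Run:
```python
from h import *
s=get_state();print(s['position'])
stack(.214)
im,d=pic('scene','s2.png')
for t in ['cup1','chip1','scraper']:
    print(t,[(np.round(r['point'],3).tolist(),round(r['score'],2)) for r in tip_of('scene',t)])
W=world('scene',d,np.ones(d.shape,bool))
for z,c in ((.155,(.549,-.07)),(.214,(.56,.249))):
    q=W[(abs(W[:,2]-z)<.006)&(np.hypot(W[:,0]-c[0],W[:,1]-c[1])<.05)]
    if len(q): print(len(q),q[:,2].mean(),cv2.minEnclosingCircle((q[:,:2]*1000).astype(np.float32)))
```

```text
[ 0.54829603 -0.05210797  0.29086915]
237 0.2134 ((561.4788208007812, 249.0562744140625), 31.265539169311523)
cup1 [([0.561, 0.248, 0.005], 0.92), ([0.56, 0.244, 0.04], 0.74), ([0.547, -0.072, 0.054], 0.69), ([0.564, 0.248, 0.081], 0.69), ([0.562, 0.25, 0.114], 0.61)]
chip1 [([0.448, -0.21, 0.055], 0.79), ([0.507, -0.226, 0.058], 0.79), ([0.509, -0.173, 0.057], 0.73), ([0.562, -0.158, 0.055], 0.72), ([0.474, -0.096, 0.054], 0.67), ([0.461, -0.153, 0.052], 0.65), ([0.556, -0.221, 0.055], 0.59)]
scraper [([0.448, -0.211, 0.056], 0.75), ([0.453, 0.035, 0.006], 0.6)]
256 0.15374602884897487 ((550.5739135742188, -73.79924011230469), 32.31517791748047)
257 0.21244941409825377 ((562.1873168945312, 247.23483276367188), 32.722320556640625)
```

>>> arm_command --increments '[[[-0.02,-0.62,0,0],[0,0,1,0],[0,0,1,0],[0,0,1,0],[0,0,1,0],[0,0,0.7,0],[0,0,0.28,0],[0,0,0,0],[0,0,0,0]]]'

```text
time_s: 26.8
position: [0.5497, -0.0692, 0.1429]
orientation: [-0.001, 3.141, -0.0]
ft_force: [0.4, 0.7, -0.5]
finger_gap: 0.0855
grip_force: 0.0
```

>>> arm_command --increments '[[[0,0,0,0],[0,0,0,0],[0,0,0,0],[0,0,0,0],[0,0,0,0],[0,0,0,0],[0,0,0,0],[0,0,0,0]]]' --hand -1

```text
time_s: 27.6
position: [0.55, -0.0698, 0.1433]
orientation: [0.001, 3.139, -0.001]
ft_force: [-0.2, 0.3, 7.9]
finger_gap: 0.0611
grip_force: 41.8
```

>>> arm_command --increments '[[[0,0,-0.5,0],[0,0,-1,0],[0,0,-1,0],[0,0,-1,0],[0,0,-1,0],[0,0,-1,0],[0,0,-0.7,0],[0,0,0,0],[0,0,0,0]]]'

```text
time_s: 28.5
position: [0.5493, -0.0696, 0.3279]
orientation: [0.001, 3.141, -0.0]
ft_force: [0.1, 0.8, -1.6]
finger_gap: 0.0611
grip_force: 43.8
```

>>> arm_command --increments '[[[-0.04,0.5,0,0],[-0.04,1,0,0],[-0.04,1,0,0],[-0.04,1,0,0],[-0.04,1,0,0],[-0.04,1,0,0],[-0.04,1,0,0],[-0.04,1,0,0],[-0.04,1,0,0],[-0.02,0.8,0,0]]]'

```text
time_s: 29.5
position: [0.5599, 0.2118, 0.3269]
orientation: [0.001, -3.14, 0.0]
ft_force: [0.5, -1.1, -1.4]
finger_gap: 0.061
grip_force: 43.8
```

>>> arm_command --increments '[[[0,0.7,0,0],[0,0.64,0,0],[0,0,0,0],[0,0,0,0]]]'

```text
time_s: 29.9
position: [0.5602, 0.2502, 0.3271]
orientation: [0.001, -3.14, 0.001]
ft_force: [0.7, -0.2, -1.1]
finger_gap: 0.0613
grip_force: 43.8
```

>>> arm_command --increments '[[[-0.03,-0.03,1,0],[0,0,0.8,0],[0,0,0.5,0],[0,0,0.3,0],[0,0,0.2,0],[0,0,0.16,0],[0,0,0,0],[0,0,0,0]]]'

```text
time_s: 30.7
position: [0.5617, 0.2488, 0.2397]
orientation: [0.0, 3.141, 0.0]
ft_force: [-0.0, 0.7, -0.9]
finger_gap: 0.0609
grip_force: 43.7
```

>>> arm_command --increments '[[[0,0,0,0],[0,0,0,0],[0,0,0,0],[0,0,0,0],[0,0,-1,0],[0,0,-1,0],[0,0,-1,0],[0,0,0,0]]]' --hand 1

```text
time_s: 31.5
position: [0.5624, 0.249, 0.3328]
orientation: [0.0, 3.136, 0.002]
ft_force: [-0.6, 0.4, 0.1]
finger_gap: 0.0857
grip_force: 0.0
```

>>> arm_command --increments '[[[0.5,-1,0,0],[0.5,-1,0,0],[0.5,-1,0,0],[0.5,-1,0,0],[0.5,-1,0,0],[0,0,0,0],[0,0,0,0]]]'

```text
time_s: 32.2
position: [0.4864, 0.0985, 0.3291]
orientation: [0.002, 3.141, 0.0]
ft_force: [-0.7, 0.4, 0.3]
finger_gap: 0.085
grip_force: 0.0
```

Run:
```python
from h import *
s=get_state();print(s['position'],s['joint_pos'])
stack(.25)
for c in ('scene','top'):
    im,d=pic(c,c+'3.png')
    W=world(c,d,np.ones(d.shape,bool))
    for lo,hi in ((.06,.075),(.017,.027)):
        q=W[(W[:,2]>lo)&(W[:,2]<hi)&(abs(W[:,0]-.455)<.07)&(abs(W[:,1]-.04)<.05)]
        print(c,lo,len(q),cv2.minAreaRect((q[:,:2]*1000).astype(np.float32)) if len(q)>5 else 0)
    hs=cv2.cvtColor(im,cv2.COLOR_RGB2HSV).reshape(-1,3); ok=(d>0).ravel(); hs=hs[ok]
    m=((hs[:,0]<8)|(hs[:,0]>172))&(hs[:,1]>180)&(hs[:,2]>60)&(abs(W[:,0]-.455)<.07)&(abs(W[:,1]-.04)<.05)
    q=W[m&(W[:,2]>.015)]; print('red',len(q),cv2.minAreaRect((q[:,:2]*1000).astype(np.float32)))
    for t in ['cup1','scraper','pad','mat','bed','lip','tray']:
        print(t,[(np.round(r['point'],3).tolist(),round(r['score'],2)) for r in tip_of(c,t)][:6])
```

```text
[0.48642034 0.09847614 0.32912163] [3.53274998e-02 2.01467158e-01 8.01410514e-02 1.44918835e+00
 1.28519527e-04 3.68168875e-02]
0 0 0
scene 0.06 225 ((454.5933532714844, 39.70013427734375), (39.091064453125, 30.462299346923828), 0.24427062273025513)
scene 0.017 260 ((454.3529357910156, 39.327171325683594), (83.3613510131836, 36.248756408691406), 1.9374548196792603)
red 254 ((454.3525085449219, 39.322166442871094), (83.36532592773438, 36.24867248535156), 1.9484025239944458)
cup1 [([0.565, 0.248, 0.107], 0.84), ([0.56, 0.248, 0.005], 0.74), ([0.56, 0.251, 0.154], 0.72), ([0.562, 0.247, 0.083], 0.7), ([0.559, 0.247, 0.043], 0.68), ([0.557, 0.247, -0.001], 0.52)]
scraper [([0.451, 0.039, 0.007], 0.55)]
pad [([0.459, 0.037, 0.003], 0.96)]
mat [([0.559, 0.246, 0.001], 0.61)]
bed [([0.513, -0.157, 0.003], 0.85), ([0.46, 0.039, 0.002], 0.74), ([0.559, 0.247, 0.043], 0.2)]
lip [([0.503, -0.285, 0.057], 0.72)]
tray [([0.498, -0.334, 0.005], 0.58)]
top 0.06 279 ((451.89093017578125, 42.50843048095703), (35.92412567138672, 29.9417781829834), 0.8001295924186707)
top 0.017 377 ((451.8750305175781, 42.53467559814453), (79.96941375732422, 35.88356018066406), 0.9589746594429016)
red 333 ((451.98358154296875, 42.56665802001953), (79.75128173828125, 35.82323455810547), 0.9589746594429016)
cup1 []
scraper [([0.455, 0.037, 0.002], 0.97)]
pad [([0.456, 0.035, -0.002], 0.96)]
mat [([0.515, -0.226, 0.053], 0.6)]
bed [([0.51, -0.157, 0.003], 0.78), ([0.448, -0.212, 0.062], 0.2)]
lip [([0.501, -0.287, 0.052], 0.73)]
tray [([0.5, -0.338, 0.008], 0.67)]
```

>>> arm_command --increments '[[[0,0,0,1],[0,0,0,1],[0,0,0,1],[0,0,0,1],[0,0,0,1],[0,0,0,1],[0,0,0,1],[0,0,0,1],[0,0,0,1],[0,0,0,1]]]'

```text
time_s: 34.05
position: [0.4866, 0.0988, 0.3292]
orientation: [1.079, 2.95, 0.0]
ft_force: [-0.7, 0.2, -0.4]
finger_gap: 0.0856
grip_force: 0.0
```

>>> arm_command --increments '[[[0,0,0,1],[0,0,0,1],[0,0,0,1],[0,0,0,1],[0,0,0,1],[0,0,0,1],[0,0,0,1],[0,0,0,1],[0,0,0,1],[0,0,0,1]]]'

```text
time_s: 35.05
position: [0.4865, 0.0988, 0.3292]
orientation: [2.023, 2.403, 0.0]
ft_force: [-0.1, -0.0, -0.1]
finger_gap: 0.0856
grip_force: 0.0
```

>>> arm_command --increments '[[[0,0,0,1],[0,0,0,1],[0,0,0,0.25],[-0.9,-0.5,0,0],[-0.98,-0.6,0,0],[0,0,1,0],[0,0,1,0],[0,0,1,0],[0,0,0,0],[0,0,0,0]]]'

```text
time_s: 36.05
position: [0.4545, 0.0419, 0.2399]
orientation: [-2.201, -2.241, 0.0]
ft_force: [0.6, -0.3, 0.6]
finger_gap: 0.0855
grip_force: 0.0
```

>>> arm_command --increments '[[[0,0,1,0],[0,0,1,0],[0,0,1,0],[0,0,1,0],[0,0,1,0],[0,0,0.8,0],[0,0,0.4,0],[0,0,0.1,0],[0,0,0,0],[0,0,0,0]]]'

```text
time_s: 37.05
position: [0.4556, 0.0418, 0.0514]
orientation: [2.201, 2.24, 0.002]
ft_force: [-0.1, -0.5, 0.2]
finger_gap: 0.0855
grip_force: 0.0
```

>>> arm_command --increments '[[[0,0,0,0],[0,0,0,0],[0,0,0,0],[0,0,0,0],[0,0,0,0],[0,0,0,0],[0,0,0,0],[0,0,0,0],[0,0,0,0],[0,0,0,0]]]' --hand -1 --grip_force 80

```text
time_s: 38.05
position: [0.4546, 0.0418, 0.0506]
orientation: [2.202, 2.24, 0.0]
ft_force: [-2.4, -0.4, 9.0]
finger_gap: 0.0354
grip_force: 80.5
```

>>> arm_command --increments '[[[0,0,-0.5,0],[0,0,-1,0],[0,0,-1,0],[0,0,-1,0],[0,0,0,1],[0,0,0,0.35],[0,0,0,0]]]'

```text
time_s: 38.75
position: [0.4541, 0.0419, 0.1547]
orientation: [-2.305, -2.134, 0.001]
ft_force: [-0.2, -0.0, -2.3]
finger_gap: 0.0353
grip_force: 80.2
```

Run:
```python
from h import *
s=get_state();print(s['position'],s['orientation'])
stack(.25)
im,d=snapshot('top'); W=world('top',d,np.ones(d.shape,bool))
# rails: points at z .062-.072 on white
hs=cv2.cvtColor(im,cv2.COLOR_RGB2HSV).reshape(-1,3)[(d>0).ravel()]
th=np.radians(-4.4); ex=np.array([np.cos(th),np.sin(th)]); ey=np.array([-ex[1],ex[0]])
L=np.array([.500,-.2845]); b=(W[:,:2]-L)@np.c_[ex,ey]
m=(hs[:,1]<60)&(hs[:,2]>90)&(W[:,2]>.061)&(W[:,2]<.075)&(b[:,1]>.02)&(b[:,1]<.2)
for sg in (-1,1):
    q=b[m&(sg*b[:,0]>.07)&(sg*b[:,0]<.11)]; f=np.polyfit(q[:,1],q[:,0],1); print(sg,len(q),f,np.percentile(q[:,0],[2,50,98]))
m=(hs[:,1]<60)&(hs[:,2]>90)&(abs(W[:,2]-.055)<.006)&(abs(b[:,0])<.08)
print(np.percentile(b[m][:,1],[.5,2,98]),W[m][:,2].mean())
for c in ('top','scene'):
  if c=='scene': snapshot(c)
  for r in tip_of(c,'chip1'): print(c,((np.array(r['point'][:2])-L)@np.c_[ex,ey]).round(3),round(r['score'],2))
```

```text
[0.45411809 0.04187644 0.15472135] [-2.30451975e+00 -2.13415467e+00  9.26818819e-04]
266 0.2495 ((561.2396850585938, 248.54867553710938), 31.074119567871094)
-1 345 [-0.00973072 -0.0848498 ] [-0.08944455 -0.08593276 -0.08137839]
1 392 [0.00233313 0.09033739] [0.08653478 0.09043263 0.09523814]
[0.00224855 0.00492067 0.21556643] 0.05495603964009164
top [0.01  0.059] 0.81
top [-0.055  0.072] 0.77
top [-0.038  0.185] 0.77
top [0.053 0.065] 0.76
top [0.053 0.131] 0.6
top [0.004 0.106] 0.52
top [-0.049  0.127] 0.48
scene [0.05  0.068] 0.79
scene [0.007 0.056] 0.66
scene [-0.056  0.07 ] 0.6
scene [-0.045  0.129] 0.52
scene [0.053 0.128] 0.49
scene [-0.042  0.184] 0.48
scene [0.002 0.109] 0.47
```

>>> arm_command --increments '[[[-0.98,0.37,0,0],[-0.98,0.36,0,0],[-0.98,0.36,0,0],[0,0,0,0],[0,0,0.6,0],[0,0,0.5,0],[0,0,0.3,0],[0,0,0.2,0],[0,0,0,0],[0,0,0,0]]]'

```text
time_s: 40.0
position: [0.4805, -0.0485, 0.1076]
orientation: [2.305, 2.134, 0.0]
ft_force: [-0.3, -0.4, -1.6]
finger_gap: 0.035
grip_force: 80.3
```

Run:
```python
from h import *
s=get_state();print(s['position'],s['ft_force'])
im,d=pic('scene','s4.png'); cv2.imwrite('pics/s4c.png',cv2.resize(im[170:350,60:320,::-1],None,fx=3,fy=3))
```

```text
[ 0.48052401 -0.04851923  0.10755026] [-0.299319   -0.38382001 -1.59438509]
```

View pics/s4c.png

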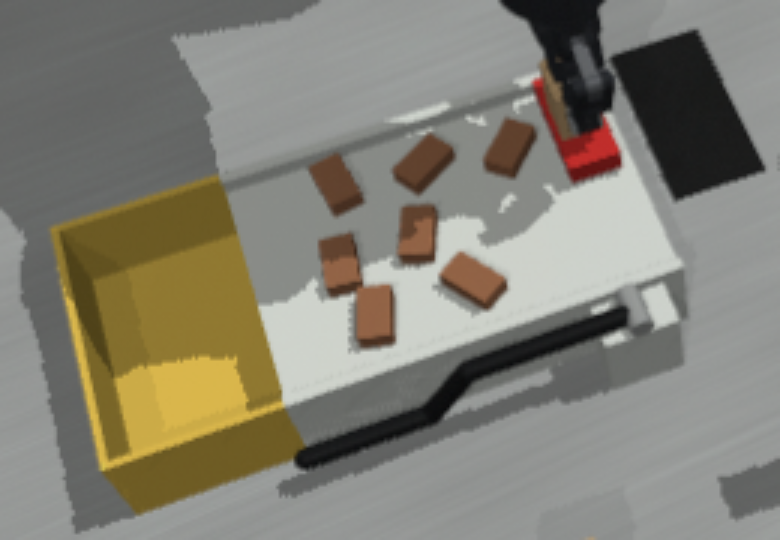

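The crop shows the blade over the clear +y end at (575,135), behind the nearest chip at (510,147). Next I lower it and sweep.

>>> arm_command --increments '[[[0,0,0.18,0],[0,0,0,0],[-0.3,0,0,0],[-0.4,0,0,0],[-0.4,0,0,0],[-0.4,0,0,0],[-0.4,0,0,0],[-0.4,0,0,0]]]'

```text
time_s: 40.85
position: [0.4749, -0.1187, 0.1018]
orientation: [2.306, 2.134, 0.0]
ft_force: [-0.8, 1.0, -1.0]
finger_gap: 0.0355
grip_force: 80.1
```

>>> arm_command --increments '[[[-0.4,0,0,0],[-0.4,0,0,0],[-0.4,0,0,0],[-0.4,0,0,0],[-0.4,0,0,0],[-0.4,0,0,0],[-0.4,0,0,0],[0,0,0,0]]]'

```text
time_s: 41.65
position: [0.4686, -0.2027, 0.1017]
orientation: [2.306, 2.132, -0.0]
ft_force: [-0.3, 1.1, -1.2]
finger_gap: 0.0351
grip_force: 80.1
```

```bash
cat >> h.py <<'E'
th=np.radians(-4.4); ex=np.array([np.cos(th),np.sin(th)]); ey=np.array([-ex[1],ex[0]]); L0=np.array([.503,-.285])
def bed(p): return ((np.asarray(p)[:2]-L0)@np.c_[ex,ey])
def rep(f,cams=('scene','top')):
    s=get_state();print(s['position'].round(4),bed(s['position']).round(4),s['ft_force'].round(1),s['finger_gap'])
    for c in cams:
        im,d=pic(c,c+f)
        cv2.imwrite('pics/c'+f,cv2.resize(im[170:350,60:320,::-1],None,fx=3,fy=3)) if c=='scene' else 0
        print(c,[(bed(r['point']).round(3).tolist(),round(r['point'][2],3),round(r['score'],2)) for r in tip_of(c,'chip1')])
E
python3 -c "
from h import *
rep('5.png')"
```

```text
[ 0.4686 -0.2027  0.1017] [-0.0406  0.0794] [-0.3  1.1 -1.2] 0.035092019129511695
scene [([-0.069, -0.015], 0.014, 0.7), ([0.012, 0.083], 0.057, 0.67), ([0.01, 0.041], 0.056, 0.66), ([-0.06, 0.018], 0.053, 0.62), ([0.049, 0.133], 0.056, 0.6), ([0.045, 0.066], 0.053, 0.53), ([0.016, 0.537], 0.086, 0.52), ([-0.03, 0.045], 0.052, 0.5), ([-0.001, -0.049], -0.0, 0.43)]
top [([0.048, 0.132], 0.058, 0.73), ([0.016, 0.08], 0.056, 0.66), ([0.051, 0.068], 0.053, 0.43)]
```

View pics/c5.png

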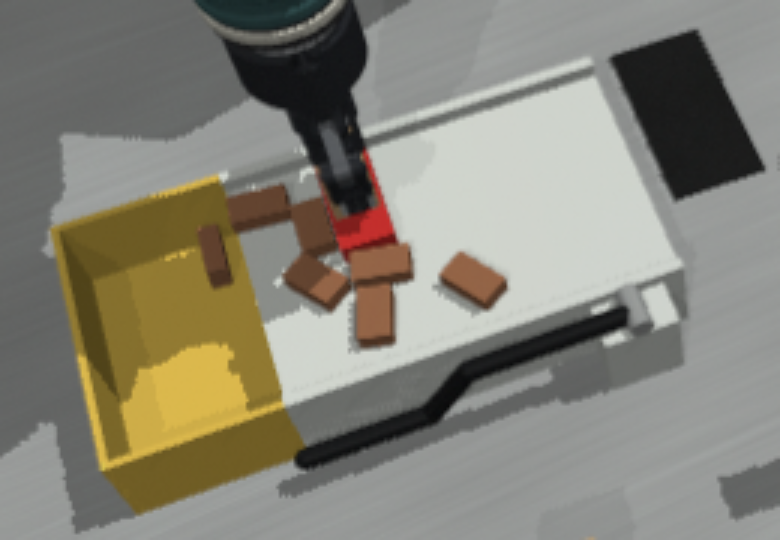

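The picture shows one chip already dropping into the tray (213,255), with the blade pushing the rest of the left lane at (365,215). I continue to the lip.

>>> arm_command --increments '[[[-0.4,0,0,0],[-0.4,0,0,0],[-0.4,0,0,0],[-0.4,0,0,0],[-0.4,0,0,0],[-0.4,0,0,0],[-0.2,0,0,0],[0,0,0,0],[0,0,0,0]]]'

```text
time_s: 42.75
position: [0.4624, -0.2788, 0.1017]
orientation: [-2.305, -2.134, -0.0]
ft_force: [-0.2, -0.0, -2.1]
finger_gap: 0.0352
grip_force: 80.1
```

>>> arm_command --increments '[[[0,0,-1,0],[0,0,-1,0],[0.95,0.35,0,0],[0.95,0.35,0,0],[0.95,0.35,0,0],[0.95,0.35,0,0],[0.95,0.35,0,0],[0.95,0.35,0,0],[0.95,0.35,0,0],[0.95,0.25,0,0]]]'

```text
time_s: 43.75
position: [0.5612, -0.056, 0.1618]
orientation: [-2.304, -2.135, -0.0]
ft_force: [1.0, -1.0, -1.8]
finger_gap: 0.0355
grip_force: 80.5
```

```bash
python3 -c "
from h import *
rep('6.png')"
```

```text
[ 0.5612 -0.056   0.1618] [0.0404 0.2328] [ 1.  -1.  -1.8] 0.03549767025515459
scene [([-0.018, -0.078], 0.012, 0.8), ([0.015, 0.082], 0.055, 0.69), ([0.208, 0.527], 0.003, 0.66), ([0.019, 0.03], 0.056, 0.6), ([0.046, 0.069], 0.055, 0.57), ([-0.069, -0.016], 0.016, 0.52), ([0.049, 0.131], 0.057, 0.48), ([-0.059, -0.003], 0.031, 0.46)]
top [([0.017, 0.03], 0.056, 0.65), ([-0.067, -0.014], 0.017, 0.64), ([-0.064, -0.009], 0.031, 0.59), ([-0.017, -0.076], 0.014, 0.56)]
```

View pics/c6.png

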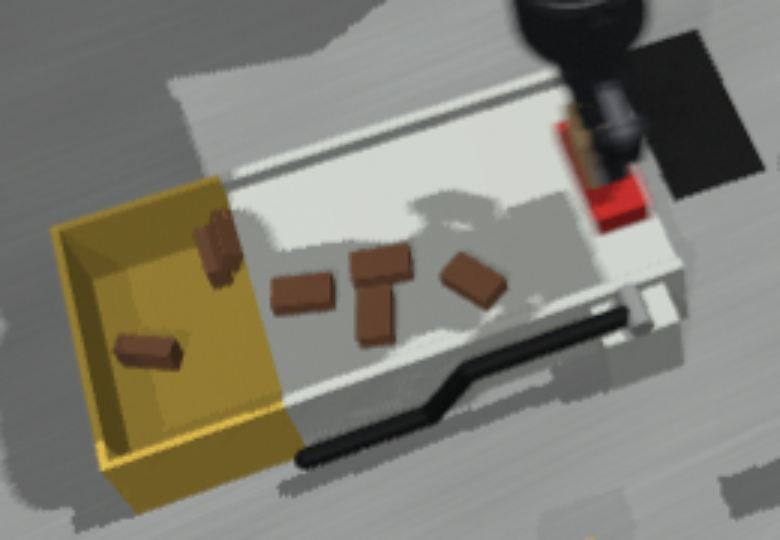

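Three chips are in the tray, at (215,250) ×2 and (150,352). Four remain in the right half, all within one lane at bed x ≈ 0.036.

>>> arm_command --increments '[[[0,-0.14,0,0],[0,0,0.8,0],[0,0,0.6,0],[0,0,0.4,0],[0,0,0.2,0],[0,0,0,0],[0,0,0,0],[-0.4,0,0,0],[-0.4,0,0,0]]]'

```text
time_s: 44.85
position: [0.5549, -0.0824, 0.102]
orientation: [2.305, 2.134, 0.0]
ft_force: [-0.3, -0.1, -1.8]
finger_gap: 0.0351
grip_force: 80.4
```

>>> arm_command --increments '[[[-0.4,0,0,0],[-0.4,0,0,0],[-0.4,0,0,0],[-0.4,0,0,0],[-0.4,0,0,0],[-0.4,0,0,0],[-0.4,0,0,0],[-0.4,0,0,0],[-0.4,0,0,0],[-0.4,0,0,0]]]'

```text
time_s: 45.85
position: [0.5455, -0.2021, 0.1018]
orientation: [-2.305, -2.134, 0.0]
ft_force: [0.5, 1.1, -1.6]
finger_gap: 0.035
grip_force: 80.5
```

>>> arm_command --increments '[[[-0.4,0,0,0],[-0.4,0,0,0],[-0.4,0,0,0],[-0.4,0,0,0],[-0.4,0,0,0],[-0.4,0,0,0],[-0.4,0,0,0],[0,0,0,0],[0,0,0,0]]]'

```text
time_s: 46.75
position: [0.539, -0.2849, 0.1017]
orientation: [-2.306, -2.134, -0.0]
ft_force: [-0.3, 1.1, -1.1]
finger_gap: 0.035
grip_force: 80.4
```

```bash
python3 -c "
from h import *
rep('7.png')"
```

```text
[ 0.539  -0.2849  0.1017] [0.0359 0.0028] [-0.3  1.1 -1.1] 0.0350131560560775
scene [([0.051, -0.038], 0.02, 0.62), ([-0.019, -0.076], 0.014, 0.61), ([-0.021, -0.047], 0.019, 0.55)]
top [([-0.005, -0.013], 0.014, 0.38), ([0.207, 0.524], -0.002, 0.29)]
```

View pics/c7.png

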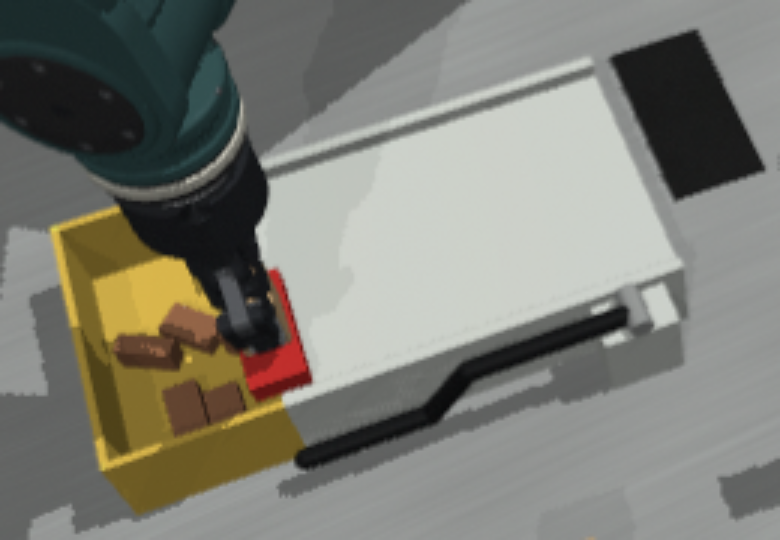

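>>> arm_command --increments '[[[0,0,-1,0],[0,0,-1,0],[0.96,-0.32,0,0],[0.96,-0.32,0,0],[0.96,-0.32,0,0],[0.96,-0.32,0,0],[0.96,-0.32,0,0],[0.96,-0.32,0,0],[0.96,-0.32,0,0],[0.96,-0.32,0,0]]]'

```text
time_s: 47.95
position: [0.4797, -0.0478, 0.1619]
orientation: [2.305, 2.135, 0.0]
ft_force: [0.7, 0.1, -1.8]
finger_gap: 0.0348
grip_force: 80.8
```

>>> arm_command --increments '[[[0.96,-0.32,0,0],[0.96,-0.32,0,0],[0.96,-0.32,0,0],[0,0,0,0],[0,0,0,0]]]'

```text
time_s: 48.45
position: [0.4581, 0.0397, 0.162]
orientation: [2.303, 2.136, 0.0]
ft_force: [-1.0, -1.1, -2.0]
finger_gap: 0.0353
grip_force: 80.7
```

```bash
python3 -c "
from h import *
rep('8.png'); stack(.25)"
```

```text
[0.4581 0.0397 0.162 ] [-0.0697  0.3203] [-1.  -1.1 -2. ] 0.035304953686500884
scene [([-0.063, -0.003], 0.027, 0.74), ([0.048, -0.04], 0.02, 0.69), ([0.043, -0.067], 0.021, 0.59), ([-0.071, -0.018], 0.017, 0.53), ([-0.022, -0.049], 0.017, 0.52), ([-0.02, -0.075], 0.012, 0.52), ([-0.006, -0.01], 0.013, 0.45)]
top [([0.038, -0.068], 0.017, 0.78), ([-0.017, -0.048], 0.017, 0.68), ([0.049, -0.039], 0.019, 0.66), ([-0.006, -0.015], 0.017, 0.57), ([-0.065, -0.008], 0.032, 0.52), ([-0.019, -0.074], 0.014, 0.44), ([-0.067, -0.017], 0.013, 0.43)]
270 0.2493 ((561.1117553710938, 248.5923614501953), 31.27947235107422)
```

View pics/c8.png

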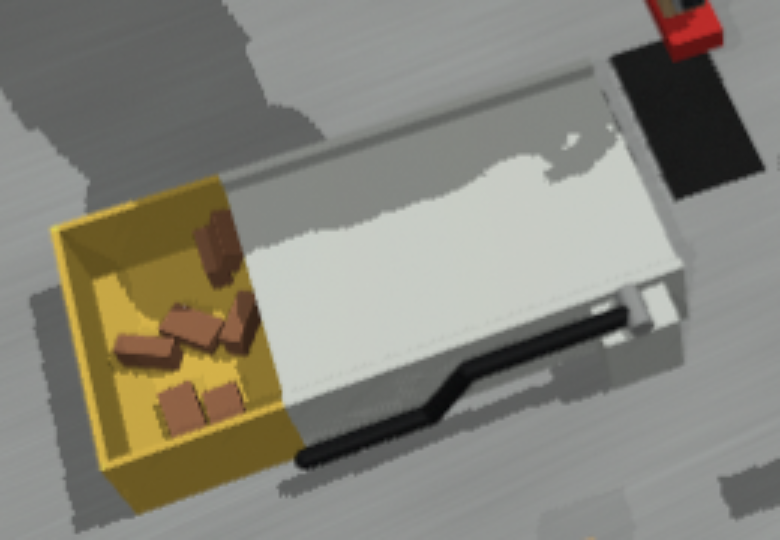

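All seven offcuts are in the tray (from (150,352) to (240,325), plus two at (215,245)), the bed is clear, and the cup stack still reads a rim of 0.249 m. Now I put the scraper down.

>>> arm_command --increments '[[[0,0,1,0],[0,0,1,0],[0,0,0.8,0],[0,0,0.4,0],[0,0,0.3,0],[0,0,0.15,0],[0,0,0.05,0],[0,0,0,0],[0,0,0,0]]]'

```text
time_s: 49.6
position: [0.4586, 0.0391, 0.0513]
orientation: [2.305, 2.134, 0.001]
ft_force: [0.5, -0.1, -2.6]
finger_gap: 0.035
grip_force: 80.7
```

>>> arm_command --increments '[[[0,0,0.03,0],[0,0,0,0]]]'

```text
time_s: 49.8
position: [0.4586, 0.0391, 0.0506]
orientation: [2.305, 2.134, 0.001]
ft_force: [-1.6, 0.0, 9.1]
finger_gap: 0.0353
grip_force: 81.8
```

>>> arm_command --increments '[[[0,0,0,0],[0,0,0,0],[0,0,0,0],[0,0,0,0],[0,0,0,0],[0,0,-0.5,0],[0,0,-1,0],[0,0,-1,0],[0,0,-1,0],[0,0,-1,0]]]' --hand 1

```text
time_s: 50.8
position: [0.458, 0.0392, 0.1862]
orientation: [2.305, 2.134, -0.0]
ft_force: [1.0, 0.1, -0.2]
finger_gap: 0.0853
grip_force: 0.0
```

>>> arm_command --increments '[[[0,0,-1,0],[0,-1,0,0],[0,-1,0,0],[0,-0.5,0,0],[0,0,0,0],[0,0,0,0],[0,0,0,0]]]'

```text
time_s: 51.5
position: [0.3845, 0.0448, 0.2148]
orientation: [2.305, 2.134, 0.0]
ft_force: [-0.2, -0.4, -0.6]
finger_gap: 0.0853
grip_force: 0.0
```

Run:
```python
from h import *
rep('9.png'); stack(.25)
for c in ('scene','top'):
    for t in ['scraper','pad','tray','cup1','bar1']:
        print(c,t,[(np.round(r['point'],3).tolist(),round(r['score'],2)) for r in tip_of(c,t)][:5])
```

```text
[0.3845 0.0448 0.2148] [-0.1434  0.3197] [-0.2 -0.4 -0.6] 0.08526900758668388
scene [([-0.019, -0.048], 0.017, 0.76), ([-0.058, -0.004], 0.027, 0.61), ([-0.068, -0.021], 0.016, 0.6), ([0.041, -0.068], 0.021, 0.6), ([-0.016, -0.074], 0.013, 0.6), ([0.053, -0.04], 0.019, 0.52), ([-0.003, -0.008], 0.013, 0.45)]
top [([-0.018, -0.048], 0.017, 0.78), ([-0.014, -0.074], 0.015, 0.69), ([0.049, -0.043], 0.019, 0.63), ([0.042, -0.069], 0.018, 0.6), ([-0.069, -0.017], 0.015, 0.53), ([-0.06, -0.009], 0.035, 0.5), ([-0.004, -0.011], 0.016, 0.49), ([0.017, 0.536], 0.074, 0.36)]
274 0.2492 ((561.232666015625, 248.70947265625), 31.237234115600586)
scene scraper [([0.458, 0.037, 0.005], 0.75)]
scene pad [([0.459, 0.041, 0.003], 0.58)]
scene tray [([0.499, -0.335, 0.005], 0.72), ([0.561, 0.246, 0.043], 0.35)]
scene cup1 [([0.562, 0.248, 0.007], 0.94), ([0.561, 0.251, 0.148], 0.87), ([0.562, 0.248, 0.111], 0.8), ([0.557, 0.245, 0.041], 0.69), ([0.561, 0.246, 0.081], 0.57)]
scene bar1 [([0.778, -0.185, -0.002], 0.88), ([0.518, 0.437, 0.002], 0.7), ([0.756, 0.006, 0.001], 0.64), ([0.559, 0.248, -0.001], 0.51)]
top scraper [([0.558, 0.245, 0.151], 0.54), ([0.498, -0.286, 0.054], 0.45)]
top pad []
top tray [([0.5, -0.336, 0.007], 0.61)]
top cup1 [([0.559, 0.247, 0.152], 0.86), ([0.565, 0.249, 0.116], 0.72), ([0.562, 0.249, 0.078], 0.56), ([0.56, 0.246, 0.011], 0.51), ([0.557, 0.25, 0.038], 0.49)]
top bar1 [([0.755, 0.007, 0.002], 0.9), ([0.748, 0.226, 0.001], 0.84), ([0.777, -0.186, 0.0], 0.62), ([0.516, 0.436, 0.002], 0.61), ([0.563, 0.248, 0.118], 0.35)]
```

View pics/scene9.png

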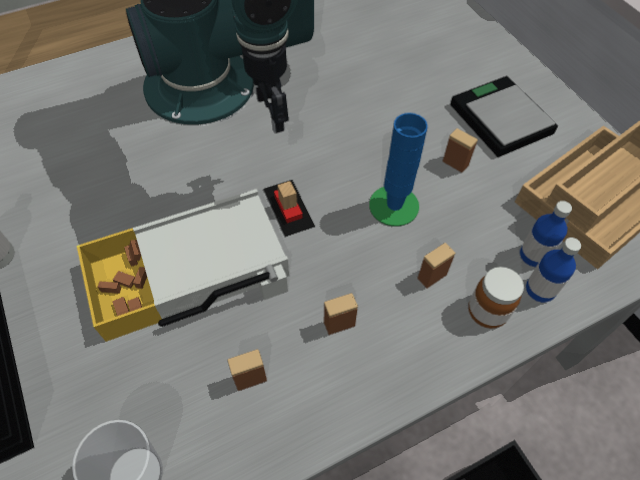

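The final picture shows five cups nested on the mat (402,160), all chips in the tray (122,280), the scraper on its pad (290,205) and the gripper clear. The bars are in place.

```bash
python3 -c "
from workcell import *
print(close_job())"
```

```text
the job is handed in; nothing more can be done
None
```

I handed the job in at about 52 s on the robot clock, with no verdict returned: in the last pictures all five cups are nested on the mat, all seven offcuts are in the tray, the scraper stands released on its pad and the bars are where they started.

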